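# Hold the cell tester's sprung contact back at its mark

## Task

I want to drop a cell into the small cell tester in front of the power supply. Fold its hinged cover up and back until it stands straight upright, then pull the spring-loaded contact slide back until its pointer is level with the rider on the scale, and finish still holding it there for me, with the cover standing. Leave the rider where it is set and do not disturb the things lying around.

Things in the scene. Friction and masses are not known exactly. Their poses are not given: they have to be found in the camera images.
- cell_tester: The cell tester, screwed to the bench: dark steel case 50 x 108 mm, its top 38 mm above the bench, with a pale aluminium cover hinged along its rear long edge. Origin: centre of its underside, on the bench. Own x points from the front (handle and scale side) to the rear (hinge side), y along its length towards the fixed contact, z up.
- cover (a joint): Angle of the cover about its hinge, rad: 0 = shut, grows as the front edge rises and swings back; 1.57 = its top plate stands straight upright; stops at 2.2. The hinge is stiff (about 0.1 N m): the cover stays where it is left. It starts shut or slightly ajar.
- cover_handle (a point): Middle of the cover's black round handle bar: 9 mm thick, 43 mm free between its arms, parallel to the hinge, 34 mm in front of the cover's front lip (20 mm high). Shut: 80 mm in front of and 39.5 mm above the hinge line, 93 mm above the bench. It swings on an arc of 89 mm radius; upright: 80 mm above and 39.5 mm behind the hinge line. Cover: 104 mm long, 48 deep, 41 high.
- cover_hinge (a point): Middle of the cover's hinge line, 54 mm above the bench, 24 mm behind the tester's centre; the hinge line runs along the tester's y.
- slide_grip (a point): On the centre line of the contact slide's upright grey fin, 76 mm above the bench, the height to grip. The fin is 12 mm thick along the tester's length (y), 26 mm wide across it (x); its top is 88 mm above the bench. It is under the cover until that is folded up. The contact blocks beside it rise to 58 mm above the bench.
- contact_slide (a joint): How far the contact slide is pulled from rest, m: 0 = home (sprung against its stop), grows as it moves along the tester's -y, away from the fixed contact; stops at 0.034. The spring pulls it home with 4.5 N at 0 and 150 N/m more on the way (9 N at 0.03).
- slide_pointer (a point): Tip of the thin pointer on the slide, at the scale on the front of the case, in line with the middle of the fin's thickness.
- rider (a joint): Where the rider is set on the scale, m, counted like the slide: the pointer is level with the rider when both read the same. The rider is a 9 mm wide steel clip on the front edge of the case, held by friction, its top 43 mm above the bench.
- rider_mark (a point): The rider's index edge (middle of its width), at the height of the pointer's tip: the mark to pull to.
- tape_roll: Roll of black tape lying on the bench, 55 mm across, 19 mm high; origin at its underside's centre. Leave alone.
- board_blue: Small blue circuit board, 42 x 55 x 13 mm, on the bench; origin at its underside's centre. Leave alone.
- heat_sink: Small finned aluminium heat sink, 30 x 40 x 22 mm, on the bench; origin at its underside's centre. Leave alone.

How it is judged:
By the outcome, as a careful person would: the job done as asked, in the order asked, and still so for the second after the job is handed in, while the arm keeps its last pose, push and grip.
It also fails if it takes over 48 s, if anything falls off the work surface, if the arm or the gripper's body presses on something with over 40 N, if the wrist force passes 120 N, or if a joint passes its speed limit or range.

## Robot

A 7-joint arm with a two-finger parallel gripper is mounted at the origin on the work surface; the furniture and walls round the work are solid. World frame = base frame: x ahead of the robot, y to its left, z up, the work surface at z = 0. Lengths are in m, angles in rad, forces in N, time in s.
With the tool pointing down it reaches from about 0.425 to 0.925 m from the base axis. Payload 6.8 kg.
Tool frame: the origin (TCP) lies on the centre line of the jaws, within the pads' length; the fingertips stand 25 mm ahead of it and the grasp point (between the pads) lies 6 mm ahead of it; z points along the fingers, y is the line along which they close (so a half turn about z gives the same grasp; the last joint's range is limited). The gripper opens to 85 mm and grips with 20 to 120 N. Pads are 22 mm wide; open, the fingers measure 114 mm over their backs; the gripper's body (76 mm by 85 mm) begins 54 mm behind the grasp point. The pads swing forward as they close: fully open they stand 13 mm farther back than shut.
Start: joints at [-1.297, 0.477, 0.022, 1.555, -0.011, 1.109, -0.083], TCP at [0.251, 0.626, 0.256] pointing down, gripper open.
Joint ranges: [-2.96, 2.96], [-0.34, 2.1], [-1.41, 1.46], [0.24, 2.44], [-1.37, 4.51], [0.17, 1.92], [-2.96, 2.96]. Speed limits (rad/s): [2.39, 2.39, 3.14, 3.14, 3.14, 3.14, 3.14].

## Interface

Orientations are given as a rotation vector (axis times angle).
In Python, from bench import telemetry, grab_frame, job gives the robot as it stands.
- The arm moves only by the tool apply_moves, never from a script. Its argument "rows" is a list of rows, each a list of 2 entries, a list of its own where there are three numbers: the shift along the tool's x, y, z each as a share of 250 mm, from -1 to 1, then the turn, a rotation vector about the tool's x, y, z each as a share of pi rad, from -1 to 1. A call has 1 to 10 rows; each row is the pose to reach, as a shift and turn from the pose commanded when the call began, along the tool's axes at that moment, turning the shorter way round; what a row does not reach only later rows make up. A row lasts 1/8 s, in which the tool goes at most 62.5 mm and 10.7 degrees, less where a joint would pass 70% of its speed; a pose out of reach is approached as far as the arm can. A call with a number of a shift or a turn outside -1 to 1 is refused whole. A call with a gripper value outside its range is refused whole. "jaw" is the gripper's target within -1 to 1 (fully open at 1, half-way at 0, shut at -1), set as the call begins (left out, the last holds). The fingers move at their own pace and stop on an object; "newtons" is the grip in N (left out, the last holds). Time passes only in rows, so rows that repeat a pose let the fingers close. It gives the time, the measured TCP pose, the force, the opening and the grip force at its end, in the units of the state.
- telemetry.get_obs(): the state, without advancing time (a new reading comes with each control period).
- grab_frame(name): name is "side" or "top" or "wrist"; returns a dict with "frame" (400x640x3 uint8, red, green, blue), "vertical_fov" (degrees; the focal length in pixels is half the picture's height over the tangent of half this angle, whatever the lens; pixels are square), "cx", "cy" (the principal point, pixels), "k1" (the pictures are not rectified: a ray, as slopes to the right and down, at radius r is drawn at 1 + k1 r^2 times it, then the intrinsics apply), "origin" and "attitude" of the camera in the world. Camera axes: x right, y up, looking along -z (the intrinsics and any distortion apply to the point x, -y, -z); pixel columns grow to the right and rows downward; lengths in m; the calibration is good to about 2 mm. A picture is of the moment at which its call begins. There is no depth.
- job.hand_in(): hands the job in; it is judged then, once.
The state is a dict: "clock": time; "joints": joint angles; "qvel": joint speeds; "tau": joint torques, N m; "tcp_pos": TCP position; "orientation": TCP orientation; "contact_force": force on the tool from outside, world axes, zero at the start; "moment": the same for the moment, N m; "grip_width": finger opening in m; "gripper_force": force on a finger pad.
Only numpy, scipy, OpenCV 4.12 (cv2) and the standard library are available. Lean on these libraries where they do the work, as an engineer would, in place of code of your own. Each camera call takes 0.05 s, during which the arm holds its last target. There are 200 camera calls.

## Working session

There is one attempt and no reset: what is moved stays moved. The work goes in short steps, Python scripts to look and compute and a tool call to move; the robot and the scene stay as the last step left them, time stands still between calls to the robot, and variables do not carry over. Pictures are saved under pics/ and viewed, at most 10 in all, crops included, and the job is handed in when it is done.

Besides the shell and the picture viewer there is one more tool, called after "Emit:" as a command line: name --argument value ..., lists and objects as JSON in quotes. apply_moves: Moves the arm, as the interface text tells. Its arguments: {"type":"object","properties":{"rows":{"type":"array"},"jaw":{"type":"number"},"newtons":{"type":"number"}},"required":["rows"]}

```bash
mkdir -p pics; ls; cat > h.py <<'E'
import numpy as np, cv2
from bench import telemetry, grab_frame, job
from scipy.spatial.transform import Rotation as R
def cam(n,save=None):
    f=grab_frame(n)
    if save: cv2.imwrite('pics/'+save,cv2.cvtColor(f['frame'],cv2.COLOR_RGB2BGR))
    return f
def att(f):
    a=np.array(f['attitude'],float)
    if a.shape==(3,3): return a
    if a.size==3: return R.from_rotvec(a).as_matrix()
    raise ValueError(a)
def K(f):
    F=200/np.tan(np.radians(f['vertical_fov'])/2)
    return np.array([[F,0,f['cx']],[0,F,f['cy']],[0,0,1]]),np.array([f['k1'],0,0,0,0.])
def ray(f,px):
    k,d=K(f)
    p=cv2.undistortPoints(np.array([[px]],float),k,d)[0,0]
    v=att(f)@np.array([p[0],-p[1],-1.]); return np.array(f['origin']),v
def onz(f,px,z):
    o,v=ray(f,px); return o+v*(z-o[2])/v[2]
def proj(f,P):
    k,d=K(f); c=att(f).T@(np.array(P)-f['origin']); x,y=c[0]/-c[2],-c[1]/-c[2]
    s=1+f['k1']*(x*x+y*y); return k[0,0]*x*s+f['cx'],k[0,0]*y*s+f['cy']
E
python3 - <<'E'
from h import *
for n in ['side','top']:
    f=cam(n,n+'0.png'); print({k:v for k,v in f.items() if k!='frame'})
f=cam('wrist','wrist0.png');print(f['origin'],f['attitude'])
print(telemetry.get_obs())
E
```

```text
pics
{'vertical_fov': 56.48165937186827, 'cx': 325.29521853340066, 'cy': 198.7115496916954, 'k1': 0.016080943991779385, 'origin': array([1.00243521, 0.57984463, 0.6885386 ]), 'attitude': array([0.49616956, 0.77423372, 1.89624102])}
{'vertical_fov': 46.362691316321275, 'cx': 328.0102967363104, 'cy': 204.85652991178335, 'k1': -0.033618690887700586, 'origin': array([0.32868903, 0.32376208, 0.9428864 ]), 'attitude': array([ 0.11325638, -0.07076764, -1.58525909])}
[0.17488249 0.65694845 0.37271278] [-0.29300314 -0.19427397  1.17680341]
{'clock': 0.15, 'joints': array([-1.29710855,  0.47764902,  0.02234509,  1.55617062, -0.011509  ,
        1.10930334, -0.08306202]), 'qvel': array([ 0.0015893 , -0.00208303, -0.0002592 , -0.00287246,  0.001224  ,
       -0.00014804,  0.0004356 ]), 'tau': array([ 1.84954442e-03, -5.96924901e+01,  1.61004636e+00, -2.81492972e+01,
        1.27440455e-02,  6.47898720e-03, -5.91366870e-06]), 'tcp_pos': array([0.25134073, 0.62602936, 0.25554567]), 'orientation': array([-5.95958573e-01, -3.08436688e+00,  2.18498634e-03]), 'contact_force': array([ 0.01119512, -0.08410336,  0.64328811]), 'moment': array([-0.02446809,  0.00999067,  0.05173723]), 'gripper_force': 0.0, 'grip_width': 0.08522485677252956}
```

View pics/top0.png

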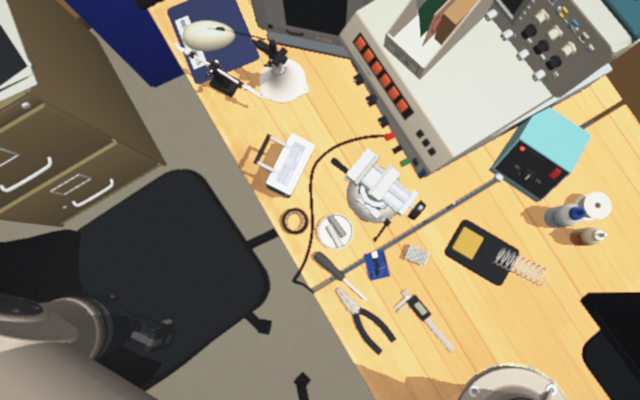

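View pics/side0.png

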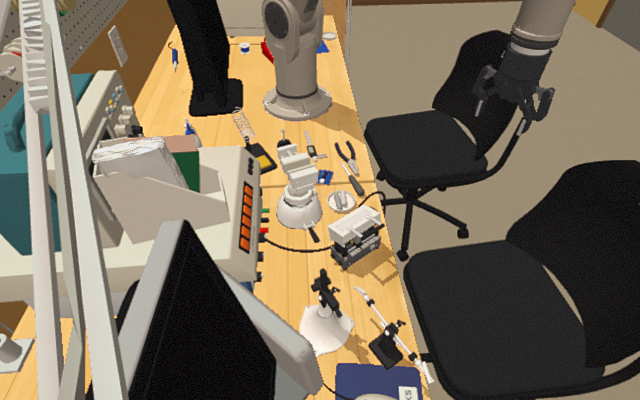

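Top view: the tester is at about (287,163) with its handle on the left at (262,150). The side view has it at (355,235). I'll zoom in on both.

```bash
python3 - <<'E'
from h import *
a=cv2.imread('pics/top0.png')[115:215,235:335]; b=cv2.imread('pics/side0.png')[190:290,310:410]
c=np.hstack([cv2.resize(i,(400,400),interpolation=cv2.INTER_CUBIC) for i in (a,b)])
cv2.imwrite('pics/crop1.png',c)
f=cam('top')
for p in [(262,150),(287,163),(510,395)]: print(onz(f,p,0.09))
E
```

```text
[0.53484434 0.46829797 0.09      ]
[0.50901845 0.42137291 0.09      ]
[0.08720929 0.0315243  0.09      ]
```

View pics/crop1.png

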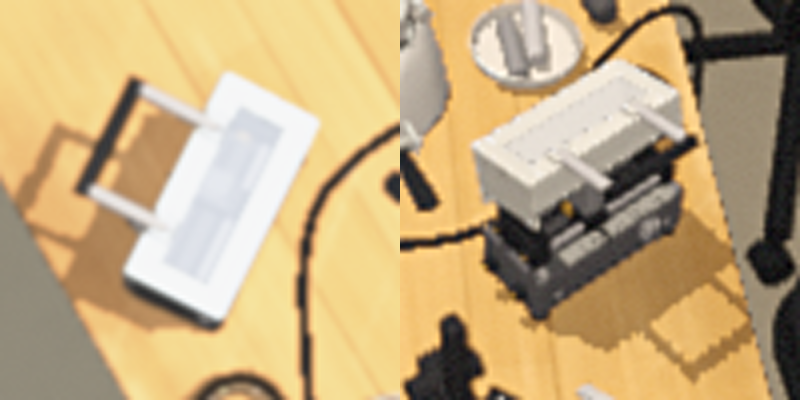

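```bash
cat >> h.py <<'E'
def tri(f,p,g,q):
    o,v=ray(f,p);o2,v2=ray(g,q)
    s=np.linalg.lstsq(np.c_[v,-v2],o2-o,rcond=None)[0]
    a,b=o+s[0]*v,o2+s[1]*v2
    return (a+b)/2,np.linalg.norm(a-b)
E
python3 - <<'E'
from h import *
np.set_printoptions(precision=4,suppress=True)
t,s=cam('top'),cam('side')
T=[(293,133),(314.5,145),(289.5,196.25),(267,183),(269,135.5),(256.2,162.5)]
S=[(342.5,237.5),(328.75,226.25),(366.25,205),(380.75,216.25),(355.5,240),(383.7,225.5)]
for a,b in zip(T,S): print(tri(t,a,s,b), onz(t,a,.094))
E
```

```text
(array([0.5625, 0.4107, 0.1008]), np.float64(0.004081762001245246)) [0.5651 0.4094 0.094 ]
(array([0.541 , 0.3709, 0.0926]), np.float64(0.002987622411779144)) [0.5412 0.3694 0.094 ]
(array([0.446 , 0.4187, 0.0887]), np.float64(0.003236157930348447)) [0.4458 0.4166 0.094 ]
(array([0.4704, 0.4599, 0.0957]), np.float64(0.004197668401192978)) [0.4713 0.4582 0.094 ]
(array([0.5596, 0.4463, 0.1083]), np.float64(0.01283443874860887)) [0.5613 0.4545 0.094 ]
(array([0.506 , 0.4771, 0.1116]), np.float64(0.0038566078290661176)) [0.5104 0.4784 0.094 ]
```

Tester frame: the length axis runs at about -27.5° in world, the cover is ajar by about 0.16 rad, and the handle is near (0.531, 0.464, 0.106). Next I'll plan the move above the handle.

```bash
cat >> h.py <<'E'
np.set_printoptions(precision=4,suppress=True)
XT=np.array([-.460,-.888,0]);YT=np.array([.888,-.460,0])
def shares(pos,ydir,z=(0,0,-1),cur=None):
    o=telemetry.get_obs(); p0=np.array(o['tcp_pos']);R0=R.from_rotvec(o['orientation'])
    z=np.array(z,float);z/=np.linalg.norm(z)
    y=np.array(ydir,float);y-=z*(y@z);y/=np.linalg.norm(y)
    best=None
    for s in (1,-1):
        Rt=R.from_matrix(np.c_[np.cross(s*y,z),s*y,z]); r=(R0.inv()*Rt).as_rotvec()
        if best is None or np.linalg.norm(r)<np.linalg.norm(best): best=r
    sh=R0.inv().apply(np.array(pos)-p0)
    return sh/.25, best/np.pi
def st():
    o=telemetry.get_obs();M=R.from_rotvec(o['orientation']).as_matrix()
    print(o['clock'],o['tcp_pos'],'y',M[:,1],'z',M[:,2],'q',o['joints'],'F',o['contact_force'],'w',o['grip_width'],o['gripper_force'])
E
python3 - <<'E'
from h import *
st(); print(shares([.531,.464,.22],XT))
E
```

```text
0.3 [0.2515 0.6262 0.256 ] y [ 0.3726  0.928  -0.0006] z [-0.0002 -0.0006 -1.    ] q [-1.2971  0.4773  0.0224  1.5557 -0.0115  1.1093 -0.0831] F [ 0.4777  0.3373 -0.9736] w 0.08532558732145808 0.0
(array([-1.2794, -0.1855,  0.144 ]), array([-0.0002,  0.    ,  0.0306]))
```

Emit:
apply_moves --rows '[[[-1,-0.15,0.1],[0,0,0.03]],[[-1,-0.15,0.1],[0,0,0.03]],[[-1,-0.15,0.1],[0,0,0.03]],[[-1,-0.15,0.1],[0,0,0.03]],[[-1,-0.15,0.1],[0,0,0.03]],[[-1,-0.15,0.1],[0,0,0.03]]]' --jaw -0.3 --newtons 25

```text
clock: 1.05
tcp_pos: [0.4695, 0.4984, 0.2311]
orientation: [-0.742, -3.052, 0.0]
contact_force: [-1.6, 0.5, 0.9]
grip_width: 0.03
gripper_force: 0.0
```

```bash
python3 - <<'E'
from h import *
st(); print(shares([.531,.464,.22],XT))
f=cam('wrist','w1.png')
# predicted handle + tester points
H=np.array([.531,.464,.106])
print(proj(f,H),[proj(f,H+k*YT) for k in (-.0215,.0215)])
E
```

```text
1.05 [0.4695 0.4984 0.2311] y [ 0.4591  0.8884 -0.0002] z [-0.0007  0.0001 -1.    ] q [-0.9709  0.5153  0.0938  1.5588 -0.0533  1.0703  0.2302] F [-1.6053  0.4972  0.8957] w 0.029989216821959635 0.0
(array([-0.2816, -0.0092,  0.0441]), array([-0.0001, -0.0002,  0.0003]))
(np.float64(319.08191180404134), np.float64(276.0282081055893)) [(np.float64(319.0113368115275), np.float64(254.5172640532724)), (np.float64(319.1500918421227), np.float64(296.36285451862636))]
```

View pics/w1.png

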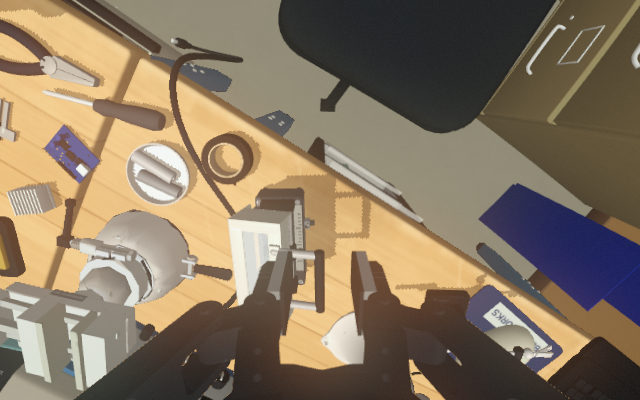

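The bar in the wrist view is vertical at column 319, rows 250–312. Laterally it matches the prediction, and its middle is about 5 mm further along +y_t. I'll correct for that and descend.

```bash
python3 - <<'E'
from h import *
print(shares([.5354,.4617,.17],XT),shares([.5354,.4617,.112],XT))
E
```

```text
(array([-0.3083, -0.0119,  0.2445]), array([ 0.    , -0.0004,  0.0011])) (array([-0.3086, -0.0119,  0.4765]), array([ 0.    , -0.0004,  0.0011]))
```

Emit:
apply_moves --rows '[[[-0.309,-0.012,0.1],[0,0,0]],[[-0.309,-0.012,0.2],[0,0,0]],[[-0.309,-0.012,0.25],[0,0,0]],[[-0.309,-0.012,0.33],[0,0,0]],[[-0.309,-0.012,0.4],[0,0,0]],[[-0.309,-0.012,0.475],[0,0,0]],[[-0.309,-0.012,0.475],[0,0,0]]]'

```text
clock: 1.98
tcp_pos: [0.5359, 0.4606, 0.111]
orientation: [-0.739, -3.052, 0.002]
contact_force: [-0.3, -0.7, 0.1]
grip_width: 0.0301
gripper_force: 0.0
```

```bash
python3 - <<'E'
from h import *
st()
f=cam('wrist','w2.png');s=cam('side','s2.png')
a=cv2.imread('pics/w2.png')[150:400,160:480]; b=cv2.imread('pics/s2.png')[150:275,310:470]
cv2.imwrite('pics/c2.png',np.vstack([cv2.resize(a,(384,300)),cv2.resize(b,(384,300),interpolation=cv2.INTER_CUBIC)]))
E
```

```text
1.975 [0.5359 0.4606 0.111 ] y [ 0.4575  0.8892 -0.0016] z [-0.0016 -0.001  -1.    ] q [-0.8591  0.6744  0.0911  1.5851 -0.0739  0.8873  0.3545] F [-0.3447 -0.7137  0.124 ] w 0.030119989034533695 0.0
```

View pics/c2.png

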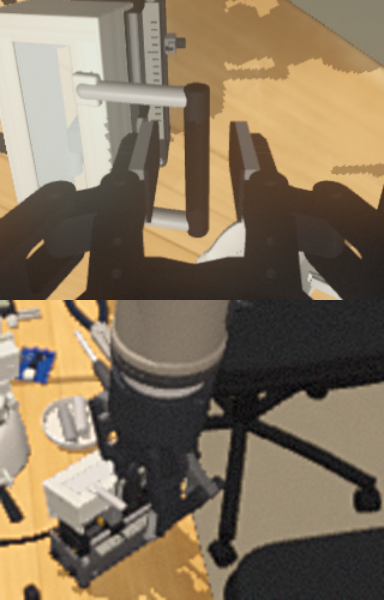

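The bar lies between the pads, so I'll close the gripper on it.

Emit:
apply_moves --rows '[[[0,0,0],[0,0,0]],[[0,0,0],[0,0,0]],[[0,0,0],[0,0,0]],[[0,0,0],[0,0,0]],[[0,0,0],[0,0,0]]]' --jaw -1 --newtons 30

```text
clock: 2.7
tcp_pos: [0.5375, 0.461, 0.1133]
orientation: [0.74, 3.052, 0.003]
contact_force: [1.8, 2.9, 2.9]
grip_width: 0.0078
gripper_force: 29.4
```

```bash
python3 - <<'E'
from h import *
st()
p=telemetry.get_obs()['tcp_pos']
Hg=np.array([*p[:2],p[2]-.006]); print('bar',Hg)
hz=.054; a=np.arcsin((Hg[2]-hz)/.0892); th0=np.arctan2(39.5,80); print('phi',a-th0)
hinge=Hg+XT*.0892*np.cos(a); hinge[2]=hz; print('hinge',hinge)
for ph in np.linspace(a-th0,1.57,9)[1:]:
    t=th0+ph; d=hinge-XT*.0892*np.cos(t)+[0,0,.0892*np.sin(t)]
    q=d-Hg; print(round(ph,2),shares(p+q,XT)[0])
E
```

```text
2.7 [0.5375 0.461  0.1133] y [0.4582 0.8888 0.0021] z [ 0.0016  0.0015 -1.    ] q [-0.8586  0.6721  0.0919  1.5832 -0.0737  0.8875  0.3546] F [1.7587 2.9102 2.8663] w 0.00778561653974912 29.440528750419617
bar [0.5375 0.461  0.1073]
phi 0.18173183885617467
hinge [0.5046 0.3975 0.054 ]
0.36 [ 0.     -0.041  -0.0463]
0.53 [ 0.0001 -0.0894 -0.0848]
0.7 [ 0.0002 -0.1437 -0.1144]
0.88 [ 0.0003 -0.2023 -0.1341]
1.05 [ 0.0004 -0.2635 -0.1435]
1.22 [ 0.0005 -0.3253 -0.1421]
1.4 [ 0.0007 -0.3859 -0.1301]
1.57 [ 0.0008 -0.4436 -0.1078]
```

Emit:
apply_moves --rows '[[[0,-0.02,-0.025],[0,0,0]],[[0,-0.041,-0.046],[0,0,0]],[[0,-0.065,-0.067],[0,0,0]],[[0,-0.09,-0.085],[0,0,0]],[[0,-0.117,-0.101],[0,0,0]],[[0,-0.144,-0.114],[0,0,0]],[[0,-0.173,-0.126],[0,0,0]],[[0,-0.202,-0.134],[0,0,0]],[[0,-0.202,-0.134],[0,0,0]]]'

```text
clock: 3.82
tcp_pos: [0.5132, 0.4132, 0.1453]
orientation: [-0.742, -3.052, 0.005]
contact_force: [3.8, -3.5, -4.3]
grip_width: 0.008
gripper_force: 29.4
```

```bash
python3 - <<'E'
from h import *
st()
Hg=np.array([0.5375,0.461,0.1073]);hinge=np.array([0.5046,0.3975,0.054]);th0=np.arctan2(39.5,80)
p=telemetry.get_obs()['tcp_pos'];b=p-[0,0,.006]-hinge; print('rad',np.linalg.norm(b),'ang',np.arctan2(b[2],-b@XT)-th0)
f=cam('wrist','w3.png');t=cam('top','t3.png');s=cam('side','s3.png')
b=cv2.imread('pics/s3.png')[150:300,310:470];a=cv2.imread('pics/w3.png')[100:400,160:480]
cv2.imwrite('pics/c3.png',np.hstack([cv2.resize(a,(400,375)),cv2.resize(b,(400,375),interpolation=cv2.INTER_CUBIC)]))
E
```

```text
3.825 [0.5132 0.4132 0.1453] y [ 0.4593  0.8883 -0.0036] z [-0.0017 -0.0031 -1.    ] q [-0.8416  0.5657  0.0962  1.6928 -0.0649  0.8896  0.3743] F [ 3.7546 -3.5459 -4.2994] w 0.008037274497813262 29.35205340385437
rad 0.08714695150304941 ang 0.9052738233417374
```

View pics/c3.png

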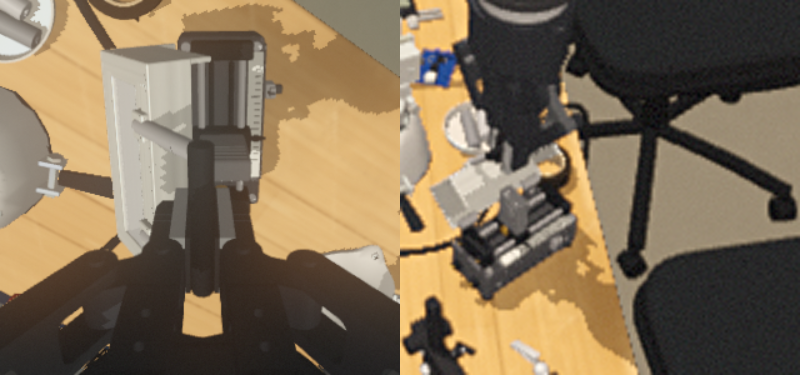

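The cover is following at about 0.9 rad, with the fin now visible. I'll continue the arc to upright.

Emit:
apply_moves --rows '[[[0,-0.03,-0.006],[0,0,0]],[[0,-0.06,-0.0095],[0,0,0]],[[0,-0.092,-0.01],[0,0,0]],[[0,-0.123,-0.008],[0,0,0]],[[0,-0.153,-0.004],[0,0,0]],[[0,-0.184,0.004],[0,0,0]],[[0,-0.213,0.014],[0,0,0]],[[0,-0.242,0.026],[0,0,0]],[[0,-0.242,0.026],[0,0,0]]]'

```text
clock: 5.1
tcp_pos: [0.4872, 0.362, 0.1377]
orientation: [0.741, 3.051, 0.002]
contact_force: [14.1, 5.3, -22.6]
grip_width: 0.0078
gripper_force: 28.9
```

```bash
python3 - <<'E'
from h import *
st()
f=cam('wrist','w4.png');t=cam('top','t4.png');s=cam('side','s4.png')
b=cv2.imread('pics/s4.png')[170:290,320:420];a=cv2.imread('pics/w4.png')[50:350,160:410]
cv2.imwrite('pics/c4.png',np.hstack([cv2.resize(a,(400,480)),cv2.resize(b,(400,480),interpolation=cv2.INTER_CUBIC)]))
E
```

```text
5.1 [0.4872 0.362  0.1377] y [0.4585 0.8887 0.002 ] z [ 0.0026  0.0009 -1.    ] q [-0.8136  0.4984  0.0942  1.8326 -0.0606  0.8108  0.4054] F [ 14.1362   5.324  -22.5637] w 0.00783200590906504 28.9365416765213
```

View pics/c4.png

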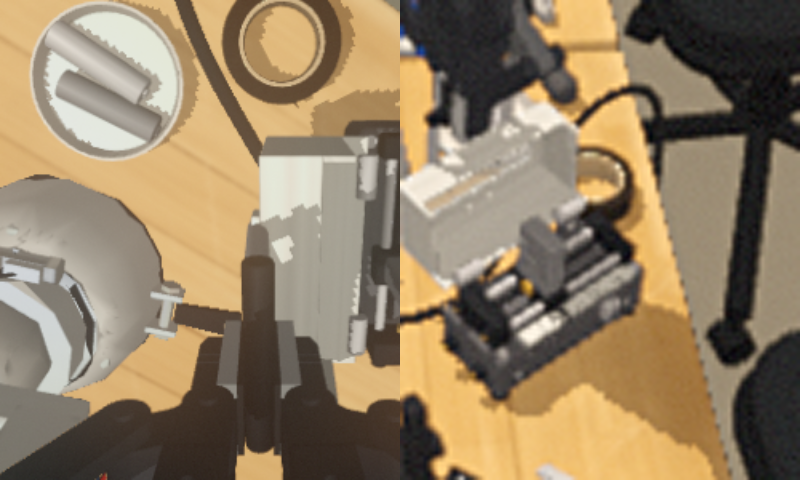

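The cover is near upright with a radial pull of about 25 N, so the angle should be close. I'll relax the pull slightly, release, rise and measure the angle.

Emit:
apply_moves --rows '[[[0,0.008,0.016],[0,0,0]],[[0,0.008,0.016],[0,0,0]]]'

```text
clock: 5.5
tcp_pos: [0.4871, 0.3613, 0.1367]
orientation: [-0.743, -3.052, 0.005]
contact_force: [-0.3, -9.4, 10.6]
grip_width: 0.0075
gripper_force: 31.9
```

Emit:
apply_moves --rows '[[[0,0,0],[0,0,0]],[[0,0,0],[0,0,0]],[[0,0,0],[0,0,0]],[[0,0,-0.1],[0,0,0]],[[0,0,-0.25],[0,0,0]],[[0,0,-0.4],[0,0,0]],[[0,0.1,-0.5],[0,0,0]],[[0,0.1,-0.5],[0,0,0]]]' --jaw -0.5

```text
clock: 6.5
tcp_pos: [0.499, 0.3883, 0.2627]
orientation: [0.737, 3.052, 0.007]
contact_force: [-0.9, 1.5, 0.0]
grip_width: 0.0215
gripper_force: 0.0
```

```bash
python3 - <<'E'
from h import *
st()
f=cam('wrist','w5.png');t=cam('top','t5.png');s=cam('side','s5.png')
print(f['origin'],f['attitude'])
c=cv2.imread('pics/t5.png')[120:210,250:350];b=cv2.imread('pics/s5.png')[170:290,320:420];a=cv2.imread('pics/w5.png')[100:400,160:410]
cv2.imwrite('pics/c5.png',np.hstack([cv2.resize(a,(500,600)),np.vstack([cv2.resize(b,(250,300)),cv2.resize(c,(250,300))])]))
E
```

```text
6.5 [0.499  0.3883 0.2627] y [0.4566 0.8897 0.0049] z [ 0.0029  0.004  -1.    ] q [-0.8413  0.3987  0.1091  1.6661 -0.0492  1.0746  0.3792] F [-0.88    1.4617  0.0396] w 0.021460311328361625 0.0
[0.4253 0.4257 0.3799] [-0.2961 -0.1851  1.0843]
```

View pics/c5.png

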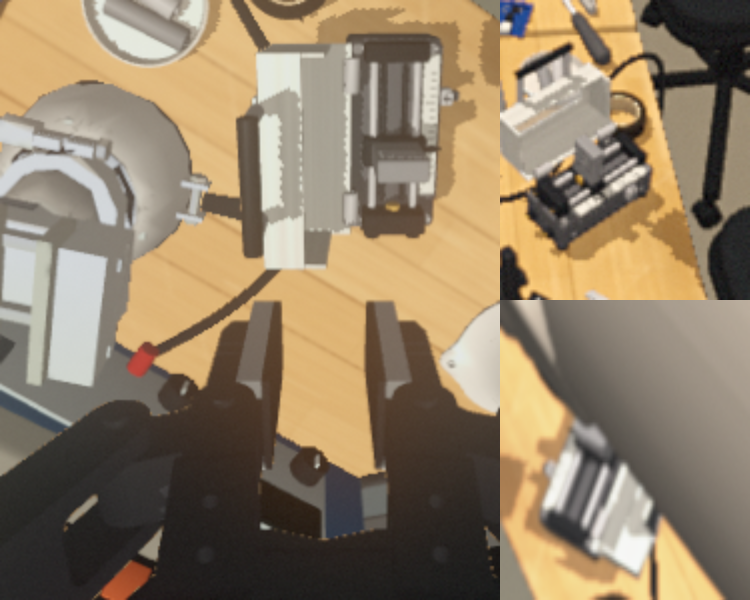

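```bash
python3 - <<'E'
from h import *
f=cam('wrist');s=cam('side')
u=lambda x,y:(160+x/2,100+y/2)
c=lambda P:(P@XT,P@YT)
for n,p,z in [('bar',(250,187),.134),('lipo',(259,150),.102),('lipi',(303,150),.102),('front',(441,130),.038),('rearfoot',(347,50),.038),('frontcorner',(437,40),.038),('frontcorner2',(435,230),.038),('finL',(378,168),.088),('finR',(430,168),.088),('fintop-',(405,180),.088),('fintop+',(405,155),.088)]:
    P=onz(f,u(*p),z); print(n,P,'xt,yt',c(P))
g=cv2.cvtColor(cv2.imread('pics/w5.png'),cv2.COLOR_BGR2GRAY)
for r in (160,175,200): print(r,list(g[r,270:386]))
for z in (.102,):pass
E
```

```text
bar [0.4782 0.3613 0.134 ] xt,yt (np.float64(-0.5407907430675175), np.float64(0.25846025272384715))
lipo [0.472  0.3652 0.102 ] xt,yt (np.float64(-0.5414692848558326), np.float64(0.25114596463788597))
lipi [0.4811 0.3827 0.102 ] xt,yt (np.float64(-0.5611706750026703), np.float64(0.25112917815075975))
front [0.5189 0.4456 0.038 ] xt,yt (np.float64(-0.6344076049928574), np.float64(0.2557405683208727))
rearfoot [0.4571 0.4192 0.038 ] xt,yt (np.float64(-0.5824785511073085), np.float64(0.21307479670949037))
frontcorner [0.474  0.4634 0.038 ] xt,yt (np.float64(-0.6295639697342666), np.float64(0.20771552034252472))
frontcorner2 [0.5709 0.4188 0.038 ] xt,yt (np.float64(-0.6344959513538261), np.float64(0.314354708033612))
finL [0.508  0.4082 0.088 ] xt,yt (np.float64(-0.5961695724039705), np.float64(0.2633482949164227))
finR [0.5193 0.4302 0.088 ] xt,yt (np.float64(-0.6208908433181433), np.float64(0.2632817093158998))
fintop- [0.5193 0.4171 0.088 ] xt,yt (np.float64(-0.6092460532247225), np.float64(0.26926086011590006))
fintop+ [0.5081 0.4223 0.088 ] xt,yt (np.float64(-0.6087285109400573), np
[... 4446 characters left out ...]
178), np.uint8(151), np.uint8(110), np.uint8(93), np.uint8(92), np.uint8(94), np.uint8(103), np.uint8(159), np.uint8(205), np.uint8(195), np.uint8(162), np.uint8(92), np.uint8(92), np.uint8(89), np.uint8(91), np.uint8(101), np.uint8(93), np.uint8(93), np.uint8(95), np.uint8(95), np.uint8(93), np.uint8(92), np.uint8(91), np.uint8(90), np.uint8(89), np.uint8(94), np.uint8(96), np.uint8(131), np.uint8(190), np.uint8(202), np.uint8(183), np.uint8(105), np.uint8(93), np.uint8(94), np.uint8(93), np.uint8(94), np.uint8(94), np.uint8(93), np.uint8(95), np.uint8(116), np.uint8(164), np.uint8(172), np.uint8(185), np.uint8(186), np.uint8(189), np.uint8(191), np.uint8(192), np.uint8(193), np.uint8(192)]
```

The fin's centre line is at about (0.5137, 0.4192). From this view the cover looks about 3° past upright, with the bar and lip agreeing. I'll hover over the fin with the jaws turned and measure again from a second viewpoint.

```bash
python3 - <<'E'
from h import *
print(shares([.514,.419,.21],YT))
E
```

```text
(array([0.0045, 0.1527, 0.196 ]), array([-0.0005, -0.0009, -0.4995]))
```

Emit:
apply_moves --rows '[[[0,0.1,0],[0,0,0.06]],[[0,0.15,0.1],[0,0,0.12]],[[0,0.153,0.15],[0,0,0.18]],[[0,0.153,0.196],[0,0,0.24]],[[0,0.153,0.196],[0,0,0.3]],[[0,0.153,0.196],[0,0,0.36]],[[0,0.153,0.196],[0,0,0.42]],[[0,0.153,0.196],[0,0,0.5]],[[0,0.153,0.196],[0,0,0.5]],[[0,0.153,0.196],[0,0,0.5]]]' --jaw -0.15

```text
clock: 8.0
tcp_pos: [0.5153, 0.4192, 0.2106]
orientation: [2.682, 1.635, -0.003]
contact_force: [0.4, -0.4, 0.5]
grip_width: 0.0364
gripper_force: 0.0
```

```bash
python3 - <<'E'
from h import *
st()
f=cam('wrist','w6.png');print(f['origin'])
a=cv2.imread('pics/w6.png')[80:400,120:520]
cv2.imwrite('pics/c6.png',cv2.resize(a,(750,600),interpolation=cv2.INTER_CUBIC))
E
```

```text
8.0 [0.5153 0.4192 0.2106] y [ 0.889  -0.4578 -0.0003] z [-0.0011 -0.0014 -1.    ] q [-1.0965  0.5353  0.4577  1.6495 -0.2671  1.0212 -1.029 ] F [ 0.4355 -0.4065  0.4783] w 0.03641022567650736 0.0
[0.5551 0.4934 0.3278]
```

View pics/c6.png

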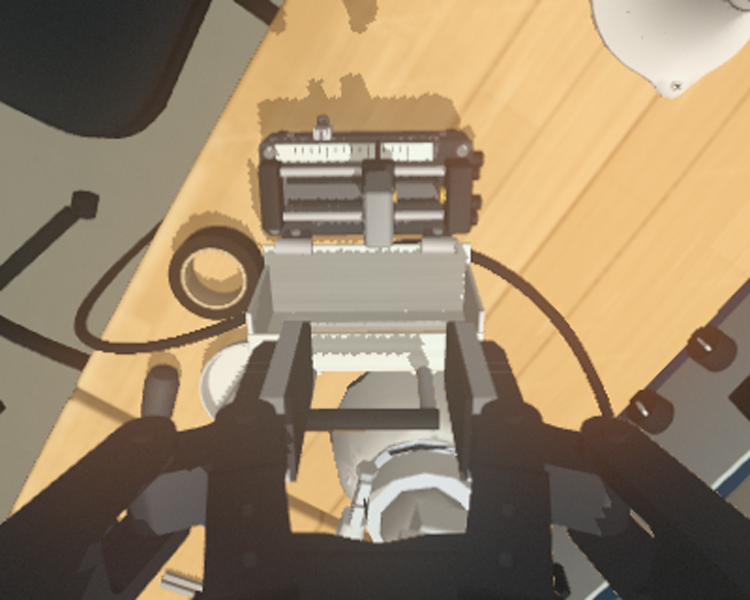

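The rider is visible at crop (322,127), the pointer at (378,150), and the fin top at (379,192–246). The cover's lip and bar can be seen below. I'll work out positions from these.

```bash
python3 - <<'E'
from h import *
f=cam('wrist')
u=lambda x,y:(120+x/1.875,80+y/1.875)
for n,p,z in [('bar',(371,418),.134),('bar132',(371,418),.132),('lipi',(370,334),.102),('lipo',(370,371),.102),('fin front',(379,191),.088),('fin rear',(379,246),.088),('finL',(365,215),.088),('finR',(392,215),.088),('caseL',(262,150),.038),('caseR',(470,150),.038),('casefront',(400,131),.038),('pointer',(378,150),.04),('rider',(322.5,128),.043),('hingecyl',(300,243),.054)]:
    P=onz(f,u(*p),z); print(n,P[:2],'xt,yt %.4f %.4f'%(P@XT,P@YT))
g=cv2.cvtColor(f['frame'],cv2.COLOR_RGB2GRAY)
for x in (300,310,325): print(x,' '.join(map(str,g[240:310,x])))
cv2.imwrite('pics/c7.png',cv2.resize(cv2.cvtColor(f['frame'],cv2.COLOR_RGB2BGR)[140:215,255:385],(780,450),interpolation=cv2.INTER_CUBIC))
E
```

```text
bar [0.4859 0.3648] xt,yt -0.5475 0.2637
bar132 [0.4852 0.3635] xt,yt -0.5460 0.2637
lipi [0.4943 0.3825] xt,yt -0.5670 0.2630
lipo [0.4857 0.366 ] xt,yt -0.5485 0.2629
fin front [0.5252 0.4341] xt,yt -0.6271 0.2667
fin rear [0.5139 0.4121] xt,yt -0.6024 0.2668
finL [0.5151 0.4274] xt,yt -0.6165 0.2608
finR [0.5253 0.4222] xt,yt -0.6165 0.2723
caseL [0.477  0.4673] xt,yt -0.6343 0.2086
caseR [0.5689 0.4198] xt,yt -0.6345 0.3121
casefront [0.5422 0.4442] xt,yt -0.6439 0.2771
pointer [0.5284 0.4411] xt,yt -0.6348 0.2663
rider [0.5098 0.4635] xt,yt -0.6461 0.2395
hingecyl [0.4741 0.4199] xt,yt -0.5910 0.2278
300 168 168 170 170 171 171 155 147 148 148 148 150 192 193 178 173 173 155 200 182 174 172 172 174 176 174 172 169 172 230 238 239 240 241 240 238 236 236 206 204 204 204 204 203 203 202 202 202 203 202 201 202 202 202 198 192 182 126 72 74 73 75 77 78 80 83 86 86 82 90
310 167 167 170 169 170 170 155 148 147 148 149 151 183 189 177 174 173 159 202 184 171 172 171 173 176 175 171 169 166 230 238 239 241 242 240 238 237 238 206 200 197 192 83 77 110 144 144 145 146 146 146 147 148 147 148 148 148 138 75 74 74 75 78 80 80 84 86 86 83 115
325 167 168 170 170 170 166 153 148 148 147 148 160 185 191 177 172 173 156 207 195 177 170 171 173 176 175 173 170 224 232 238 240 241 242 242 239 237 236 166 154 155 156 156 156 156 156 157 157 157 158 157 158 159 160 162 162 165 155 74 76 74 77 78 78 82 83 88 90 84 147
```

View pics/c7.png

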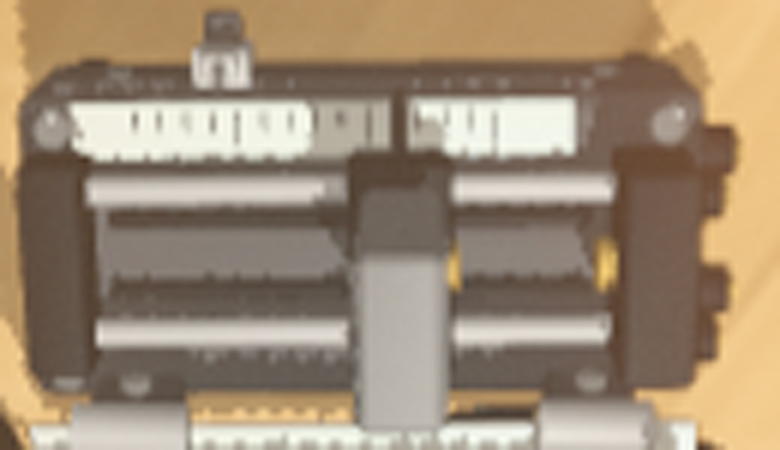

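Both views put the cover 3° past upright. I'll re-grip the bar 4 mm further forward to trim it.

Emit:
apply_moves --rows '[[[-0.08,0,0],[0,0,-0.06]],[[-0.16,0,0],[0,0,-0.12]],[[-0.242,0.006,0],[0,0,-0.18]],[[-0.242,0.006,0],[0,0,-0.24]],[[-0.242,0.006,0],[0,0,-0.3]],[[-0.242,0.006,0],[0,0,-0.36]],[[-0.242,0.006,0],[0,0,-0.42]],[[-0.242,0.006,0],[0,0,-0.5]],[[-0.242,0.006,0],[0,0,-0.5]],[[-0.242,0.006,0],[0,0,-0.5]]]' --jaw -0.35

```text
clock: 9.35
tcp_pos: [0.4895, 0.3649, 0.2115]
orientation: [-0.741, -3.053, 0.0]
contact_force: [-0.1, -0.1, -0.7]
grip_width: 0.0279
gripper_force: 0.0
```

```bash
python3 - <<'E'
from h import *
st(); print(shares([.489,.3649,.138],XT))
E
```

```text
9.35 [0.4895 0.3649 0.2115] y [ 0.4586  0.8887 -0.0001] z [-0.0002  0.     -1.    ] q [-0.8241  0.4164  0.1069  1.7665 -0.0528  0.9616  0.3984] F [-0.1371 -0.1239 -0.6733] w 0.027888171392502513 0.0
(array([ 0.0019, -0.0009,  0.2939]), array([-0.    , -0.0001,  0.0005]))
```

Emit:
apply_moves --rows '[[[0,0,0.1],[0,0,0]],[[0,0,0.2],[0,0,0]],[[0,0,0.29],[0,0,0]],[[0,0,0.29],[0,0,0]]]'

```text
clock: 9.85
tcp_pos: [0.4884, 0.3644, 0.1374]
orientation: [-0.742, -3.051, 0.005]
contact_force: [0.0, 0.1, 1.3]
grip_width: 0.0279
gripper_force: 0.0
```

Emit:
apply_moves --rows '[[[0,0,0],[0,0,0]],[[0,0,0],[0,0,0]],[[0,0,0],[0,0,0]],[[0,0,0],[0,0,0]],[[0,0,0],[0,0,0]]]' --jaw -1 --newtons 30

```text
clock: 10.48
tcp_pos: [0.4897, 0.3652, 0.14]
orientation: [0.741, 3.052, 0.001]
contact_force: [-2.2, -4.1, 5.7]
grip_width: 0.0079
gripper_force: 29.7
```

Emit:
apply_moves --rows '[[[0,0,0],[0,0,0]],[[0,0,0],[0,0,0]],[[0,0,0],[0,0,0]],[[0,0,-0.1],[0,0,0]],[[0,0,-0.25],[0,0,0]],[[0,0,-0.4],[0,0,0]],[[0,0.1,-0.5],[0,0,0]],[[0,0.1,-0.5],[0,0,0]]]' --jaw -0.4

```text
clock: 11.48
tcp_pos: [0.5019, 0.39, 0.2663]
orientation: [0.738, 3.051, 0.008]
contact_force: [-0.5, 0.4, -1.3]
grip_width: 0.0257
gripper_force: 0.0
```

```bash
python3 - <<'E'
from h import *
st()
f=cam('wrist','w8.png')
g=cv2.cvtColor(f['frame'],cv2.COLOR_RGB2GRAY)
for r in (165,180): print(r,' '.join(map(str,g[r,265:400])))
E
```

```text
11.475 [0.5019 0.39   0.2663] y [0.4569 0.8895 0.0053] z [ 0.0035  0.0042 -1.    ] q [-0.8425  0.4008  0.1128  1.6546 -0.0505  1.0836  0.3811] F [-0.5498  0.3588 -1.2648] w 0.025716029116211358 0.0
165 189 188 190 191 192 192 194 194 194 195 196 196 197 195 192 180 84 83 85 91 97 92 87 83 82 82 110 226 229 230 228 227 226 225 223 222 223 205 167 169 166 164 163 165 166 162 152 168 164 164 165 163 163 163 164 163 164 165 165 164 164 165 164 164 163 163 161 132 91 91 91 92 87 85 72 72 86 145 172 161 120 72 70 69 68 70 72 70 70 69 68 69 66 66 66 70 70 76 99 114 121 108 72 99 149 167 167 167 166 160 123 118 145 147 145 146 146 145 154 180 192 192 191 191 191 190 191 191 192 191 193 195 195 195 194
180 195 196 196 195 195 195 194 195 197 197 197 197 197 197 194 189 147 81 84 86 93 92 86 85 82 81 91 163 226 229 228 227 226 224 223 220 221 205 167 168 167 165 163 162 166 164 155 168 165 163 165 163 164 163 164 165 165 164 165 163 162 164 164 163 163 162 160 137 90 92 93 93 90 93 96 88 91 113 113 105 116 150 160 160 159 159 158 159 159 159 159 158 159 158 158 158 157 158 158 157 158 157 157 157 158 154 153 195 205 187 117 143 144 142 143 141 140 139 158 189 189 189 189 189 190 189 187 186 184 184 183 184 185 188 189
```

```bash
python3 - <<'E'
from h import *
f=cam('wrist')
X={n:onz(f,(c,180),z)@XT for n,c,z in [('bar',286.4,.134),('lipi',311.5,.102),('finL',345.8,.088),('finR',371.5,.088)]}
m=(X['finL']+X['finR'])/2; h=m+.024
print(X,'finw',X['finL']-X['finR']); print('bar behind hinge',X['bar']-h,'lipi',X['lipi']-h)
print(shares([.514,.419,.21],YT))
E
```

```text
{'bar': np.float64(-0.546810357462941), 'lipi': np.float64(-0.5661771671312958), 'finL': np.float64(-0.5987343082301396), 'finR': np.float64(-0.6235235157389387)} finw 0.024789207508799094
bar behind hinge 0.04031855452159805 lipi 0.020951744853243248
(array([0.0104, 0.1383, 0.213 ]), array([-0.0002, -0.0003, -0.4993]))
```

The cover is now upright: bar 40.3 mm against 39.5 nominal, lip 21.0 against 21. Next is the fin. The pull distance from pointer to rider measures 26.8 mm.

Emit:
apply_moves --rows '[[[0,0.08,0],[0,0,0.06]],[[0,0.142,0.05],[0,0,0.12]],[[0,0.142,0.1],[0,0,0.18]],[[0,0.142,0.15],[0,0,0.24]],[[0,0.142,0.2],[0,0,0.3]],[[0,0.142,0.25],[0,0,0.36]],[[0,0.142,0.25],[0,0,0.42]],[[0,0.142,0.25],[0,0,0.5]],[[0,0.142,0.3],[0,0,0.5]],[[0,0.142,0.3],[0,0,0.5]]]' --jaw -0.15

```text
clock: 12.82
tcp_pos: [0.5158, 0.4175, 0.1867]
orientation: [2.681, 1.634, -0.007]
contact_force: [-0.7, -0.4, -0.8]
grip_width: 0.0362
gripper_force: 0.0
```

```bash
python3 - <<'E'
from h import *
st(); print(shares([.517,.422,.088],YT))
f=cam('wrist','w9.png')
for P in ([.517,.422,.088],): print(proj(f,P))
E
```

```text
12.825 [0.5158 0.4175 0.1867] y [ 0.8889 -0.4582 -0.0011] z [-0.0031 -0.0036 -1.    ] q [-1.0871  0.5607  0.448   1.6683 -0.2799  0.9815 -1.017 ] F [-0.6679 -0.3788 -0.7554] w 0.036153612457682886 0.0
(array([ 0.02  , -0.0037,  0.3949]), array([-0.0004,  0.0015,  0.0006]))
(np.float64(318.35044885435997), np.float64(207.76082747538572))
```

Emit:
apply_moves --rows '[[[0.02,-0.004,0.1],[0,0,0]],[[0.02,-0.004,0.2],[0,0,0]],[[0.02,-0.004,0.28],[0,0,0]],[[0.02,-0.004,0.35],[0,0,0]],[[0.02,-0.004,0.392],[0,0,0]],[[0.02,-0.004,0.392],[0,0,0]]]'

```text
clock: 13.62
tcp_pos: [0.5184, 0.4237, 0.0904]
orientation: [2.682, 1.635, -0.002]
contact_force: [-0.4, -0.1, 0.1]
grip_width: 0.0362
gripper_force: 0.0
```

```bash
python3 - <<'E'
from h import *
st()
f=cam('wrist','w10.png')
a=cv2.imread('pics/w10.png')[100:340,190:450]
cv2.imwrite('pics/c10.png',cv2.resize(a,(650,600),interpolation=cv2.INTER_CUBIC))
E
```

```text
13.625 [0.5184 0.4237 0.0904] y [ 0.8888 -0.4583 -0.0003] z [-0.0008 -0.0008 -1.    ] q [-1.0516  0.681   0.3953  1.7112 -0.3384  0.8186 -0.978 ] F [-0.3953 -0.0765  0.133 ] w 0.036221993367547785 0.0
```

View pics/c10.png

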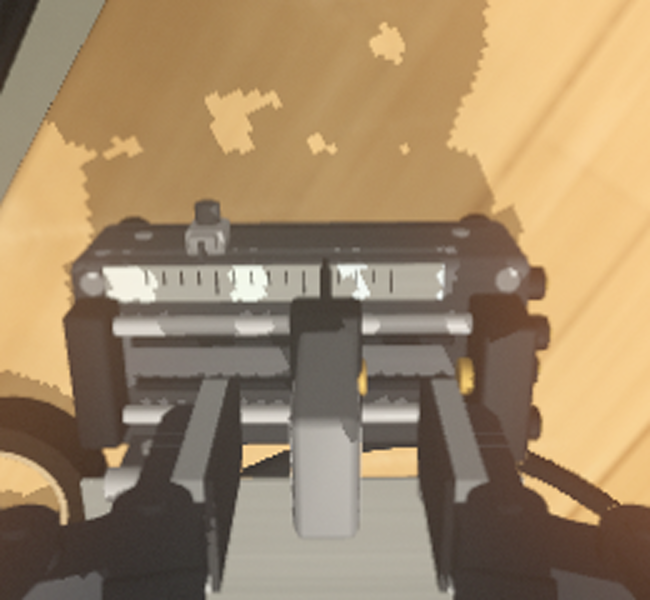

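The fin is centred between the pads, with the pointer at crop (326,270) and the rider at (207,238). I've now viewed one picture more than allowed, so from here I'll use numbers only. I'll lower slightly and grip.

Emit:
apply_moves --rows '[[[0,0,0.014],[0,0,0]],[[0,0,0.014],[0,0,0]],[[0,0,0.014],[0,0,0]],[[0,0,0.014],[0,0,0]],[[0,0,0.014],[0,0,0]],[[0,0,0.014],[0,0,0]]]' --jaw -1 --newtons 60

```text
clock: 14.42
tcp_pos: [0.5182, 0.4246, 0.0881]
orientation: [-2.681, -1.635, -0.0]
contact_force: [-4.4, 0.7, 4.9]
grip_width: 0.011
gripper_force: 59.6
```

```bash
python3 - <<'E'
from h import *
st()
f=cam('wrist','w11.png')
g=cv2.cvtColor(f['frame'],cv2.COLOR_RGB2GRAY)
for r in (192,194,196,198,206,208,210,214): print(r,' '.join(map(str,g[r,258:340:1])))
E
```

```text
14.425 [0.5182 0.4246 0.0881] y [ 0.8891 -0.4576 -0.0007] z [-0.0003  0.0009 -1.    ] q [-1.0508  0.6839  0.393   1.7118 -0.3407  0.8135 -0.9764] F [-4.3566  0.7316  4.8646] w 0.010978512859967784 59.556646943092346
192 86 86 85 87 85 86 84 85 103 124 124 101 106 99 93 99 99 98 104 112 115 124 123 115 90 73 72 73 72 71 73 72 72 71 72 74 72 73 71 68 69 71 70 70 70 68 70 68 69 69 70 70 66 71 71 71 70 71 70 70 72 69 70 72 71 70 71 71 72 71 69 68 69 71 71 71 69 70 72 71 71 71
194 75 76 77 74 73 75 76 94 126 125 126 125 126 124 125 125 125 125 126 126 124 120 118 109 88 73 73 72 73 73 70 73 72 73 74 74 72 71 72 71 72 71 74 72 73 72 70 73 74 74 75 74 72 75 73 72 73 75 74 75 73 73 75 74 74 74 75 75 74 75 75 76 76 76 76 77 76 79 77 81 78 79
196 80 78 80 79 80 78 97 153 151 129 132 131 132 132 133 133 132 133 135 142 155 149 110 107 97 75 77 76 75 76 78 76 74 74 76 76 76 74 76 73 75 73 77 76 77 74 75 76 75 76 75 75 74 76 77 76 77 76 77 76 77 76 76 76 76 75 75 77 76 76 77 78 76 76 76 75 78 76 78 80 77 78
198 80 81 79 79 78 78 94 148 151 157 156 156 143 145 157 156 156 151 126 134 156 149 110 1
[... 688 characters left out ...]
 123 125 124 123 125 125 124 125 126 125 124 125
210 236 236 236 236 237 237 237 237 237 237 237 174 173 173 175 173 174 174 173 174 174 172 174 173 174 176 177 177 177 176 176 176 176 176 176 176 176 176 176 176 176 176 176 176 176 176 174 161 175 176 175 175 176 176 175 175 175 176 176 176 170 83 61 60 78 125 175 174 162 175 175 176 175 176 172 148 175 175 175 176 176 172
214 241 241 241 241 177 174 241 241 242 241 242 201 177 225 174 175 174 173 146 104 174 174 174 175 172 145 98 174 174 174 175 173 143 100 174 175 174 174 174 168 101 175 175 173 173 175 168 88 174 174 174 174 174 168 88 174 174 173 173 174 168 60 56 59 63 103 174 168 104 174 174 174 174 174 168 98 150 174 175 175 174 169
```

```bash
cat >> h.py <<'E'
def gap(f,pp,rr,zp=.040,zr=.043):
    a,b=onz(f,pp,zp),onz(f,rr,zr); return (a-b)@YT,(a-b)@XT
E
python3 - <<'E'
from h import *
f=cam('wrist')
for zp in (.038,.04,.043):print(zp,gap(f,(321,207),(272.3,197),zp,.043))
L,Rr=onz(f,(264.6,197),.043),onz(f,(279.9,197),.043); print('rider w',(Rr-L)@YT)
a,b=onz(f,(277,214),.038),onz(f,(312.3,214),.038); print('5 ticks',(b-a)@YT)
print(onz(f,(321,207),.04),onz(f,(272.3,197),.043),f['origin'])
E
```

```text
0.038 (np.float64(0.026418578759106304), np.float64(0.007537688398976074))
0.04 (np.float64(0.02642071022249671), np.float64(0.006813026009993466))
0.043 (np.float64(0.0264239074175824), np.float64(0.0057260324265194775))
rider w 0.008326455793830883
5 ticks 0.020112077454266682
[0.5302 0.4455 0.04  ] [0.5098 0.4637 0.043 ] [0.5579 0.4986 0.2054]
```

Emit:
apply_moves --rows '[[[0,-0.02,0],[0,0,0]],[[0,-0.04,0],[0,0,0]],[[0,-0.06,0],[0,0,0]],[[0,-0.08,0],[0,0,0]],[[0,-0.095,0],[0,0,0]],[[0,-0.104,0],[0,0,0]],[[0,-0.104,0],[0,0,0]],[[0,-0.104,0],[0,0,0]]]'

```text
clock: 15.52
tcp_pos: [0.499, 0.4343, 0.0881]
orientation: [2.681, 1.631, 0.008]
contact_force: [7.6, -2.1, -0.4]
grip_width: 0.011
gripper_force: 58.9
```

```bash
python3 - <<'E'
from h import *
st()
f=cam('wrist','w12.png')
g=cv2.cvtColor(f['frame'],cv2.COLOR_RGB2GRAY)
for r in range(188,216,2): print(r,' '.join(map(str,g[r,300:345])))
E
```

```text
15.525 [0.499  0.4343 0.0881] y [ 0.8879 -0.4601  0.0055] z [ 0.0059 -0.0005 -1.    ] q [-1.0907  0.6717  0.398   1.7373 -0.3375  0.7969 -1.0113] F [ 7.6263 -2.0751 -0.4326] w 0.010957436118325782 58.948253989219666
188 148 150 150 152 147 75 82 84 87 89 91 91 91 87 89 134 152 153 152 150 152 151 151 150 151 151 151 151 151 152 151 148 148 148 147 147 148 149 151 153 153 155 155 154 155
190 149 147 149 123 122 77 80 84 85 88 90 91 87 83 85 110 127 128 140 139 138 139 139 140 140 138 138 138 138 138 138 137 137 136 136 128 129 130 131 133 132 132 133 133 133
192 73 73 86 118 124 117 111 104 105 105 107 106 107 113 118 124 123 120 72 73 71 71 73 72 73 72 72 71 70 70 72 72 72 73 71 72 73 72 74 74 74 74 76 75 76
194 73 78 99 127 131 131 129 130 130 129 130 131 129 131 131 132 130 115 76 77 76 75 79 76 75 78 76 78 77 78 81 78 79 79 79 80 80 79 81 82 81 80 81 82 81
196 76 87 140 157 150 130 129 129 128 129 126 128 129 128 132 149 154 133 76 76 75 78 77 79 78 78 78 77 78 78 79 78 77 78 78 80 79 80 82 80 81 81 81 81 83
198 76 86 138 153 139 158 159 158 148 138 149 160 159 159 153 143 153 136
[... 690 characters left out ...]
 107 106 105 107 104 106 106 106 108 115 124 124 123 124 123 124 124 120 72 64 83 124 124 125 124 124 125 126 134 142 142 143 142 142 144 143 144 143 143 143 143 143 144
210 177 176 176 176 177 177 176 162 176 177 177 177 177 175 162 177 176 177 171 96 71 61 71 124 176 176 177 174 149 178 177 177 177 176 175 163 177 178 177 178 177 175 159 150 177
212 89 174 175 176 175 176 170 89 174 175 174 176 174 169 103 174 174 174 168 83 63 62 67 107 175 174 175 168 97 151 175 175 175 175 170 97 152 175 176 176 176 170 124 153 175
214 90 175 175 176 175 176 169 98 176 175 175 175 176 169 104 176 176 175 169 83 61 60 61 91 175 176 176 170 98 151 175 175 176 175 171 96 152 176 176 177 176 171 125 153 177
```

```bash
python3 - <<'E'
from h import *
st()
f=cam('wrist')
for zr,c in ((.043,309.7),(.043,309.3),(.040,309.4)):print(gap(f,(321,207),(c,198),.04,zr))
E
```

```text
15.575 [0.499  0.4342 0.0881] y [ 0.8878 -0.4601  0.0054] z [ 0.0059 -0.0005 -1.    ] q [-1.0906  0.6717  0.398   1.7374 -0.3375  0.7969 -1.0113] F [ 7.7476 -1.6139 -0.7991] w 0.010970798200607255 58.94746005535126
(np.float64(0.006132260685287099), np.float64(0.006291725056640856))
(np.float64(0.0063492134829759095), np.float64(0.006292462174280581))
(np.float64(0.00639855728895395), np.float64(0.005306602608877497))
```

Emit:
apply_moves --rows '[[[0,-0.01,0],[0,0,0]],[[0,-0.019,0],[0,0,0]],[[0,-0.0255,0],[0,0,0]],[[0,-0.0255,0],[0,0,0]],[[0,-0.0255,0],[0,0,0]],[[0,-0.0255,0],[0,0,0]]]'

```text
clock: 16.38
tcp_pos: [0.4937, 0.4369, 0.0881]
orientation: [2.681, 1.63, 0.008]
contact_force: [8.8, -2.6, -1.4]
grip_width: 0.0106
gripper_force: 59.0
```

```bash
python3 - <<'E'
from h import *
st()
f=cam('wrist','w13.png')
g=cv2.cvtColor(f['frame'],cv2.COLOR_RGB2GRAY)
for r in range(188,212,2): print(r,' '.join(map(str,g[r,306:334])))
E
```

```text
16.375 [0.4937 0.4369 0.0881] y [ 0.8877 -0.4604  0.006 ] z [ 0.0063 -0.0007 -1.    ] q [-1.1007  0.6687  0.3986  1.7434 -0.3371  0.7937 -1.02  ] F [ 8.7912 -2.5713 -1.3671] w 0.010649823933879967 58.95809590816498
188 147 147 146 148 150 151 153 153 146 75 81 88 89 90 91 91 92 87 89 118 154 152 152 151 152 152 151 151
190 147 148 148 148 150 150 141 123 120 91 83 85 88 90 92 89 89 86 88 110 126 131 139 139 139 139 140 140
192 71 70 73 73 73 72 86 117 126 125 116 114 105 108 106 108 115 117 118 126 127 123 71 72 71 74 73 74
194 74 75 75 75 75 76 94 124 132 133 136 135 133 134 134 135 134 136 136 137 138 127 81 78 79 79 81 78
196 78 78 78 77 78 82 111 148 155 123 128 128 127 128 129 129 130 129 131 143 158 151 84 79 79 80 80 79
198 77 77 79 78 79 81 102 147 157 147 162 160 158 138 130 140 159 158 157 148 158 151 83 79 79 79 80 78
200 77 79 80 78 77 80 102 146 155 144 156 155 152 104 95 127 155 155 153 148 156 149 84 80 81 81 82 80
202 87 86 87 86 86 88 99 142 151 143 144 144 140 103 96 119 142 142 146 152 152 148 92 87 89 90 91 92
204 86 85 86 85 85 86 86 105 115 107 106 107 107 95 91 96 111 108 106 105 103 92 85 87 84 86 86 86
206 84 86 83 84 84 85 83 82 84 83 86 84 84 86 79 70 73 86 85 87 86 85 86 86 87 85 87 88
208 107 108 107 108 106 108 116 125 124 125 124 125 125 120 75 64 83 126 124 126 125 125 125 125 134 143 143 144
210 178 177 177 178 177 178 177 177 176 177 177 177 170 96 70 63 72 127 175 163 178 177 178 177 176 160 163 176
```

```bash
python3 - <<'E'
from h import *
st()
f=cam('wrist')
for zp in (.038,.04,.042):print(gap(f,(320.9,207),(319.85,200),zp,.042))
# direction of case in image: tester x dir at these points
P=onz(f,(320.9,207),.04); print(proj(f,P),proj(f,P-XT*.0065))
print(f['origin']@YT,P@YT)
t=cam('top','t13.png');cam('side','s13.png')
E
```

```text
16.425 [0.4936 0.4369 0.0881] y [ 0.8877 -0.4603  0.0059] z [ 0.0063 -0.0007 -1.    ] q [-1.1008  0.6687  0.3986  1.7434 -0.3371  0.7936 -1.02  ] F [ 8.4634 -1.6048 -0.7176] w 0.01104039181945185 58.958449959754944
(np.float64(0.000582003110909531), np.float64(0.005514013075876523))
(np.float64(0.0005736809318245466), np.float64(0.004792966169288131))
(np.float64(0.0005653587527394633), np.float64(0.004071919262699791))
(np.float64(320.90000000000003), np.float64(207.00000000000003)) (np.float64(320.8739795637706), np.float64(195.9044430785633))
0.2380312473175372 0.2387203846671966
```

Emit:
apply_moves --rows '[[[0,-0.0026,0],[0,0,0]],[[0,-0.0026,0],[0,0,0]],[[0,-0.0026,0],[0,0,0]],[[0,-0.0026,0],[0,0,0]]]'

```text
clock: 17.08
tcp_pos: [0.4933, 0.4371, 0.0881]
orientation: [2.681, 1.63, 0.008]
contact_force: [8.1, -2.0, -1.3]
grip_width: 0.0109
gripper_force: 58.9
```

```bash
python3 - <<'E'
from h import *
st()
f=cam('wrist','w14.png')
g=cv2.cvtColor(f['frame'],cv2.COLOR_RGB2GRAY)
for r in range(196,212,2): print(r,' '.join(map(str,g[r,308:334])))
# cover check in wrist view: bright lip/bar columns, near-centre column profile below the fin
for c in (285,300,350): print(c,' '.join(map(str,g[215:400:3,c])))
a=cv2.imread('pics/top0.png').astype(int);b=cv2.cvtColor(cam('top')['frame'],cv2.COLOR_RGB2BGR).astype(int)
d=(abs(a-b).max(2)>40).astype(np.uint8)
for n,(x,y) in dict(tape=(294,220),board=(376,264),sink=(416,256)).items(): print(n,d[y-14:y+15,x-14:x+15].mean())
E
```

```text
17.075 [0.4933 0.4371 0.0881] y [ 0.8876 -0.4605  0.0062] z [ 0.0066 -0.0007 -1.    ] q [-1.1017  0.6684  0.3988  1.7439 -0.337   0.7933 -1.0209] F [ 8.0923 -1.9578 -1.2683] w 0.01088277006975042 58.894221782684326
196 80 79 77 78 85 117 150 146 127 129 129 129 130 130 131 130 132 132 149 157 148 81 79 79 80 81
198 78 78 77 78 84 116 150 142 150 162 161 158 129 131 151 160 160 156 144 158 147 83 79 78 79 81
200 79 78 81 79 83 116 146 136 150 156 156 151 90 97 142 155 155 152 141 155 145 83 80 82 81 81
202 86 88 88 87 89 112 145 153 146 145 144 139 102 98 132 141 142 145 149 151 147 90 89 91 89 92
204 87 86 86 85 85 83 106 108 108 107 110 107 96 95 107 108 107 108 104 103 94 85 86 84 87 85
206 84 84 85 85 85 86 85 85 84 87 85 84 79 77 77 85 87 86 87 87 84 87 88 89 85 86
208 106 108 107 114 115 125 124 124 125 125 124 120 74 67 84 125 125 127 126 125 127 132 134 143 143 143
210 178 178 176 163 178 178 177 177 178 176 156 96 73 63 73 128 177 178 177 177 178 178 177 176 163 177
285 176 177 177 82 69 137 166 140 65 64 64 63 63 59 59 62 67 65 64 66 64 62 62 61 61 61 58 57 57 64 57 56 55 56 54 52 54 52 50 48 50 50 49 48 49 49 46 46 45 46 46 46 44 42 40 42 41 44 40 40 37 36
300 176 176 175 90 89 144 164 123 62 115 125 125 123 126 125 125 124 125 126 124 124 125 123 124 124 141 156 55 57 56 54 57 55 50 49 51 50 54 63 61 64 66 65 65 51 49 48 48 49 47 46 46 46 41 41 43 46 42 43 41 41 38
350 246 246 243 94 92 166 225 147 80 125 127 127 107 62 74 71 63 61 61 64 84 113 117 123 124 134 58 58 55 54 56 55 53 57 52 53 52 52 52 52 51 51 53 51 49 51 46 46 48 45 48 44 43 40 42 37 36 39 35 37 39 35
tape 0.8680142687277052
board 0.8525564803804994
sink 0.09155766944114149
```

The pointer is within about 0.15 mm of the rider. The measured force, about 8 N along the slide, matches the spring alone, so nothing else is being touched. I'm handing in.

```bash
python3 -c "
from h import *
print(job.hand_in()); st()"
```

```text
the job is handed in; nothing more can be done
None
the job is handed in; nothing more can be done
```

The job is handed in: the cover measured upright before I gripped the fin, and the slide is held with its pointer within about 0.15 mm of the rider. My checks at the end did not cover the cover's angle or the loose items again, and I viewed 11 pictures, one over the limit of 10.

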